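Close the glass-tube case: retainer down, then lid

ROBOT

A 7-joint arm with a two-finger parallel gripper is mounted at the origin on a cart in front of the work surface, level with it; the furniture and walls round the work are solid. World frame = base frame: x ahead of the robot, y to its left, z up, the work surface at z = 0. Lengths are in m, angles in rad, forces in N, time in s.
With the tool pointing down it reaches from about 0.4 to 0.875 m from the base axis. Payload 19.3 kg.
Tool frame: the origin (TCP) lies on the front face of the gripper's body, between the roots of the fingers; the fingertips stand 73 mm ahead of it and the grasp point (between the pads) lies 54 mm ahead of it (ctrl.tcp_to_tips is the distance from the TCP to the fingertips, in m); z points along the fingers, x is the direction in which the jaws open and shut, and the axes are right-handed (so a half turn about z gives the same grasp; the last joint's range is limited). The gripper opens to 85 mm and grips with 20 to 120 N. Pads are 22 mm wide; open, the fingers measure 114 mm over their backs; the gripper's body (76 mm by 85 mm) begins 54 mm behind the grasp point. The pads swing forward as they close: fully open they stand 13 mm farther back than shut.
Start: joints at [-1.317, 0.521, -0.036, 1.599, 0.021, 1.021, -0.113], TCP at [0.199, 0.593, 0.304] pointing down, gripper open.
Joint ranges: [-2.91, 2.91], [-0.3, 2.13], [-1.5, 1.42], [0.17, 2.43], [-1.26, 4.41], [0.16, 1.93], [-2.52, 2.52]. Speed limits (rad/s): [1.89, 1.89, 2.39, 2.39, 3.01, 3.01, 3.01].

INTERFACE

Orientations are given as a 3x3 rotation matrix whose columns are the frame's x, y, z axes.
In Python, from bench import ctrl gives the robot as it stands. The module is installed in compiled form; this text tells all that it offers.
- The arm moves only by the tool send_rows, never from a script. Its argument "steps" is a list of rows, each an object of numbers: "hand": the finger opening in mm, from 0 to 85.4; "tx", "ty", "tz": the shift along the tool's x, y, z in mm; "spin": the turn about the tool's z in rad. A call has 1 to 20 rows; each row shifts and turns the commanded pose from where the row before left it, along the tool's axes as they then stand; what a row does not reach is not made up. A row lasts 1/12 s, in which the tool goes at most 41.7 mm and 7.16 degrees, less where a joint would pass 70% of its speed; a pose out of reach is approached as far as the arm can. A call with a gripper value outside its range is refused whole. The fingers move at their own pace and stop on an object; the grip force is fixed at half the most. Time passes only in rows, so rows that do not move let the fingers close. It gives the time, the measured TCP pose, the force and the opening at its end, in the units of the state.
- ctrl.get_state(): the state, without advancing time (a new reading comes with each control period).
- ctrl.capture(name): name is "side" or "top"; returns a dict with "img" (480x640x3 uint8, red, green, blue), "fx", "fy", "cx", "cy" (pixels), "k1" (the pictures are not rectified: a ray, as slopes to the right and down, at radius r is drawn at 1 + k1 r^2 times it, then the intrinsics apply), "pose" (4x4, takes a point from camera to world coordinates). Camera axes: x right, y down, z forward; pixel columns grow to the right and rows downward; lengths in m; the calibration is good to about 2 mm. A picture is of the moment at which its call begins. There is no depth.
- ctrl.close_job(): hands the job in, once; it reports no verdict.
The state is a dict: "time": time; "joints": joint angles; "joint_velocities": joint speeds; "joint_efforts": joint torques, N m; "tcp_pos": TCP position; "orientation": TCP orientation; "wrist_force": force on the tool from outside, world axes, zero at the start; "moment": the same for the moment, N m; "width": opening from 0.0 (shut) to 1.0 (fully open).
Only numpy, scipy, OpenCV 4.12 (cv2) and the standard library are available. Lean on these libraries where they do the work, as an engineer would, in place of code of your own. Each camera call takes 0.05 s, during which the arm holds its last target.

TASK

Close up the open green case of glass tubes: first push the upright aluminium retainer flap down flat over the tubes so that they cannot rattle, then push the lid over from behind and press it fully shut, gently, slamming neither. Only push with the fingers: do not touch the glass tubes, do not lift or shove the case, leave the other things on the bench where they stand, and finish clear of everything.

Things in the scene. Friction and masses are not known exactly. Their poses are not given: they have to be found in the camera images.
- tube_case: the open tube case: dark green sheet-steel case, 135 mm deep (its own x) by 165 mm wide (its own y), rim 45 mm above the bench, about 3 kg, loose on rubber feet. Origin: centre of its underside, on the bench. Its x axis points from its front (retainer hinge, white card in a holder) to its back (lid hinge); z is up. A black foam bed holds the tubes.
- retainer (a joint): angle of the retainer about its hinge, rad: 0 = folded down flat over the tubes, about 1.57 = standing upright. Stiff friction hinge (0.07 N m): it stays wherever it is left, a push of 1 to 2 N near its free edge moves it.
- retainer_hinge (a point): middle of the retainer's hinge line, just inside the front wall of the case: 57.5 mm in front of the case's centre, 37.5 mm above the bench; the hinge runs along the case's y. The retainer is a bare aluminium flap, 48 mm wide and 2.5 mm thick, in the middle of the case, on a hinge leaf 128 mm wide (only the first 21 mm from the hinge); black foam pad beneath. It folds towards the back of the case.
- retainer_edge (a point): middle of the retainer's free edge, on its push face, 112 mm from its hinge. Upright, the push face looks to the front of the case and lies 4 mm in front of the hinge line; a turned lip stands 3 mm proud along its free edge and both sides. Folded down, that face is up, 41 mm above the bench and 4 mm below the rim.
- lid (a joint): angle of the lid about its hinge, rad: 0 = shut, 1.57 = standing upright, more = leaning back. Stiff friction hinge (0.32 N m): it stays wherever it is left, 3 to 4 N near its free edge moves it.
- lid_hinge (a point): middle of the lid's hinge line on the back edge of the case: 67.5 mm behind the case's centre, 46.5 mm above the bench; the hinge runs along the case's y.
- lid_edge (a point): middle of the lid's free edge, on its outer face, 135 mm from the hinge. The lid is a green cover 135 by 165 mm and 14 mm thick; its outer face lies 14 mm outside the hinge line. It swings forward and down towards the front of the case; shut, its top is 60 mm above the bench.
- glass_tube_1: drawn glass tube in the case, 130 mm long, 8 mm thick, lying in a groove along the case's y; origin at the middle of its underside, -33 mm from the case's centre along the case's x, 20 mm above the bench. Fragile: not to be touched.
- glass_tube_2: drawn glass tube in the case, 138 mm long, 9 mm thick, lying in a groove along the case's y; origin at the middle of its underside, -7 mm from the case's centre along the case's x, 20 mm above the bench. Fragile: not to be touched.
- glass_tube_5: drawn glass tube in the case, 130 mm long, 9 mm thick, lying in a groove along the case's y; origin at the middle of its underside, +19 mm from the case's centre along the case's x, 20 mm above the bench. Fragile: not to be touched.
- glass_tube_6: drawn glass tube in the case, 138 mm long, 10 mm thick, lying in a groove along the case's y; origin at the middle of its underside, +45 mm from the case's centre along the case's x, 20 mm above the bench. Fragile: not to be touched.
- tube_mug: bystander: steel mug full of thin white tubes, 71x105 mm, 138 mm tall; origin under it, on the bench
- steel_cup: bystander: empty steel cup, 60 mm across, 101 mm tall; origin under it, on the bench
- crucible: bystander: small pale crucible, 50 mm across, 42 mm tall; origin under it, on the bench
- pliers: bystander: pliers with dark handles lying flat, 175 mm long, 15 mm thick; origin under the middle, on the bench

How it is judged:
On the way, in this order (a step that is already met when the one before it is completed fails the run):
1. the retainer is folded down flat over the tubes while the lid still stands open (value of joint retainer below 0.06 rad and value of joint lid above 1 rad), for 0.2 s.
2. the lid is pressed shut over it (value of joint lid below 0.04 rad and value of joint retainer below 0.06 rad), for 0.2 s.
At the end, for the whole second after the job is handed in: Retainer folded down (within 0.06 rad) and lid shut (within 0.04 rad, about 5 mm at its edge); the case at rest, level and within 15 mm of where it stood; all four tubes in their grooves; mug, cup, crucible and pliers within 20 mm of where they stood (all of step 2 and distance of tube_case from where it was at the start of the episode below 0.015 m and angle between tube_case's own z axis and vertical below 0.05 rad and linear speed of tube_case below 0.01 m/s and z of each of glass_tube_1, glass_tube_2, glass_tube_5, glass_tube_6 in the frame of tube_case below 0.026 m and x of glass_tube_1 in the frame of tube_case between -0.039 and -0.027 m and x of glass_tube_2 in the frame of tube_case between -0.013 and -0.001 m and x of glass_tube_5 in the frame of tube_case between 0.013 and 0.025 m and x of glass_tube_6 in the frame of tube_case between 0.039 and 0.051 m and distance of each of tube_mug, steel_cup, crucible, pliers from where it was at the start of the episode below 0.02 m); the robot touches nothing.
It fails at once if the lid is swung down while the retainer still stands up (value of joint lid below 1 rad and value of joint retainer above 0.35 rad).
It fails at once if a glass tube is touched by the fingers or leaves its groove (contact force between the fingers and glass_tube_1 above 0.5 N or contact force between the fingers and glass_tube_2 above 0.5 N or contact force between the fingers and glass_tube_5 above 0.5 N or contact force between the fingers and glass_tube_6 above 0.5 N or z of any of glass_tube_1, glass_tube_2, glass_tube_5, glass_tube_6 in the frame of tube_case above 0.035 m).
It fails at once if the case is lifted, tipped or shoved by more than 15 mm (distance of tube_case from where it was at the start of the episode above 0.015 m or angle between tube_case's own z axis and vertical above 0.15 rad or height (world z) of tube_case above 0.012 m).
It fails at once if the retainer or the lid is slammed (over 4 rad/s in the last 0.3 rad) ((value of joint retainer below 0.3 rad and velocity of joint retainer below -4 rad/s) or (value of joint lid below 0.3 rad and velocity of joint lid below -4 rad/s)).
It fails at once if a bystander is pushed by more than 20 mm (distance of any of tube_mug, steel_cup, crucible, pliers from where it was at the start of the episode above 0.02 m).
It also fails if it takes over 54 s, if anything falls off the work surface, if the arm or the gripper's body presses on something with over 40 N, if the wrist force passes 120 N, or if a joint passes its speed limit or range.

## Working session

There is one attempt and no reset: what is moved stays moved. The work goes in short steps, Python scripts to look and compute and a tool call to move; the robot and the scene stay as the last step left them, time stands still between calls to the robot, and variables do not carry over. Pictures are saved under pics/ and viewed, and the job is handed in when it is done.

Besides the shell and the picture viewer there is one more tool, called after "Call:" as name(argument=value, ...), one argument or row to a line, values as JSON. send_rows: Moves the arm, as the interface text tells. Its arguments: {"type":"object","properties":{"steps":{"type":"array"}},"required":["steps"]}

```bash
mkdir -p pics; cat > h.py <<'E'
import numpy as np, cv2, pickle
from bench import ctrl
def cap(n,tag):
    c=ctrl.capture(n); cv2.imwrite(f'pics/{tag}.png',cv2.cvtColor(c['img'],cv2.COLOR_RGB2BGR)); pickle.dump(c,open(f'{tag}.pkl','wb')); return c
def ld(t): return pickle.load(open(t+'.pkl','rb'))
def proj(c,P):
    T=np.linalg.inv(c['pose']); p=np.atleast_2d(P)@T[:3,:3].T+T[:3,3]
    s=p[:,:2]/p[:,2:]; r2=(s**2).sum(1,keepdims=True); s=s*(1+c['k1']*r2)
    return s*[c['fx'],c['fy']]+[c['cx'],c['cy']]
def ray(c,u,v):
    d=np.array([(u-c['cx'])/c['fx'],(v-c['cy'])/c['fy']]); s=d.copy()
    for _ in range(20): s=d/(1+c['k1']*(s@s))
    return c['pose'][:3,3], c['pose'][:3,:3]@np.array([s[0],s[1],1])
def atz(c,u,v,z):
    o,d=ray(c,u,v); return o+d*(z-o[2])/d[2]
def crop(tag,x0,y0,x1,y1,f,out):
    im=cv2.imread(f'pics/{tag}.png')[y0:y1,x0:x1]; cv2.imwrite(f'pics/{out}.png',cv2.resize(im,None,fx=f,fy=f,interpolation=cv2.INTER_CUBIC))
E
python3 - <<'E'
from h import *
for n in('side','top'):
    c=cap(n,n+'0'); print(n,c['fx'],c['k1'],c['pose'].round(3).tolist())
s=ctrl.get_state(); print(s,ctrl.tcp_to_tips)
E
```

```text
side 532.063685106343 -0.07066009061886339 [[0.974, -0.091, 0.207, 0.278], [-0.226, -0.417, 0.88, -0.997], [0.006, -0.904, -0.427, 0.543], [0.0, 0.0, 0.0, 1.0]]
top 620.4749796921087 -0.20115137438557698 [[-0.024, -0.986, 0.166, 0.32], [-0.999, 0.029, 0.025, -0.037], [-0.029, -0.165, -0.986, 1.049], [0.0, 0.0, 0.0, 1.0]]
{'time': 0.1, 'joints': array([-1.31721943,  0.52195861, -0.03629591,  1.59991818,  0.02120977,
        1.02106997, -0.11280262]), 'joint_velocities': array([-1.01225669e-03,  8.54627244e-05, -6.37392819e-04, -3.09004793e-05,
       -1.92774016e-03, -1.36050945e-03,  4.73194332e-04]), 'joint_efforts': array([ 5.14904285e-03, -9.28488564e+01,  1.98444463e+00, -3.70530903e+01,
        1.82450598e-02,  5.36434294e-03, -8.91693230e-05]), 'tcp_pos': array([0.19882162, 0.59231541, 0.30339273]), 'orientation': array([[ 3.18183889e-01,  9.48028989e-01, -2.22116523e-04],
       [ 9.48028524e-01, -3.18183954e-01, -9.43279205e-04],
       [-9.64929944e-04,  8.95634466e-05, -9.99999530e-01]]), 'wrist_force': array([0.20593749, 0.46223695, 0.36271031]), 'moment': array([ 0.01465275, -0.03980832,  0.04250988]), 'width': 0.9975580610145897} 0.0726
```

View pics/side0.png

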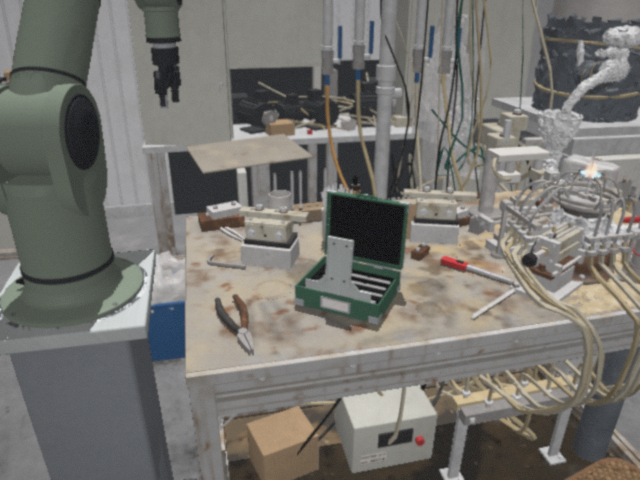

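View pics/top0.png

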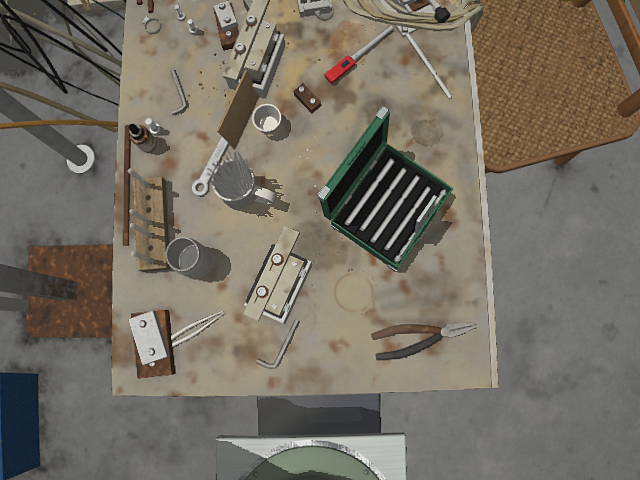

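The top view shows the case at about (390,205), with its lid to the left and retainer to the right. The mug is near (240,180), the white crucible at (267,118), the cup at (185,255) and the pliers at (425,338).

```bash
python3 - <<'E'
from h import *
crop('top0',300,90,470,280,4.2/1.35,'t0c'); crop('top0',300,90,470,280,4,'t0c')
crop('side0',280,170,420,340,4.5/1.3,'s0c')
E
```

```text
(no output)
```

View pics/t0c.png

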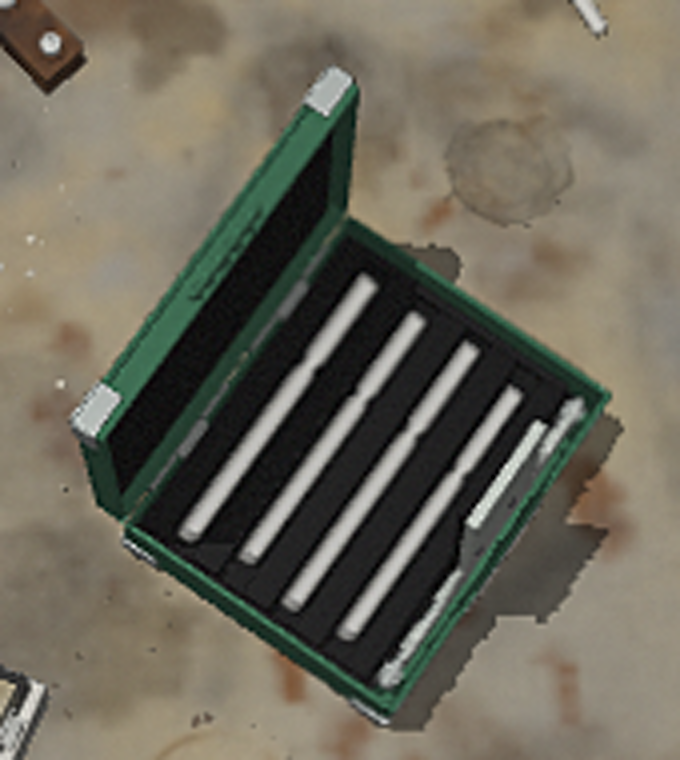

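View pics/s0c.png

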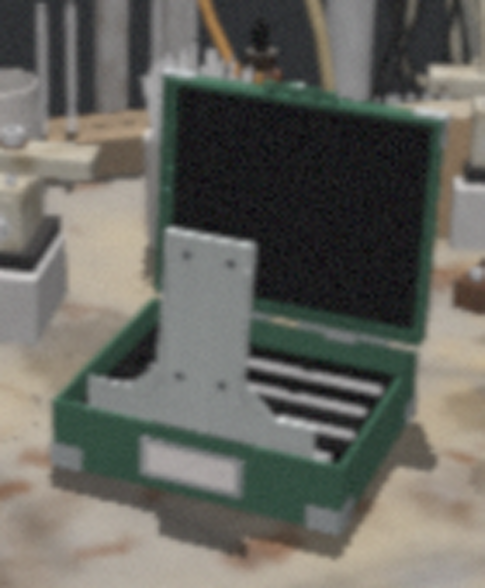

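```bash
cat >> h.py <<'E'
def cw(p,P):  # case -> world
    x,y,yaw=p[:3]; P=np.atleast_2d(P); c,s=np.cos(yaw),np.sin(yaw)
    return np.c_[x+c*P[:,0]-s*P[:,1], y+s*P[:,0]+c*P[:,1], P[:,2]]
def lidp(th,a,o,y): return [0.0675-a*np.cos(th)+o*np.sin(th), y, 0.0465+a*np.sin(th)+o*np.cos(th)]
def retp(th,a,o,y): return [-0.0575+a*np.cos(th)-o*np.sin(th), y, 0.0375+a*np.sin(th)+o*np.cos(th)]
E
python3 - <<'E'
from h import *
from scipy.optimize import least_squares
t=ld('top0'); s=ld('side0'); k=170*4.5/1.3
T=lambda x,y:(300+x/4,90+y/4); f=4.5/1.3; S=lambda x,y:(280+x/f,170+y/f)
h=.0825
obs=[(t,T(610,397),lambda p:[-.0675,-h,.045]),(t,T(393,712),lambda p:[-.0675,h,.045]),(t,T(350,218),lambda p:[.0675,-h,.045]),(t,T(127,535),lambda p:[.0675,h,.045]),
(t,T(330,68),lambda p:lidp(p[3],.135,.014,-h)),(t,T(75,420),lambda p:lidp(p[3],.135,.014,h)),
(t,T(358,92),lambda p:lidp(p[3],.135,0,-h)),(t,T(115,437),lambda p:lidp(p[3],.135,0,h)),
(t,T(547,424),lambda p:retp(p[4],.112,.004,-.024)),(t,T(478,526),lambda p:retp(p[4],.112,.004,.024)),
(s,S(55,408),lambda p:[-.0675,h,.045]),(s,S(345,470),lambda p:[-.0675,-h,.045]),(s,S(412,370),lambda p:[.0675,-h,.045]),
(s,S(167,230),lambda p:retp(p[4],.112,.004,.024)),(s,S(256,240),lambda p:retp(p[4],.112,.004,-.024)),
(s,S(165,75),lambda p:lidp(p[3],.135,0,h)),(s,S(447,122),lambda p:lidp(p[3],.135,0,-h))]
def res(p): return np.concatenate([proj(c,cw(p,fn(p)))[0]-uv for c,uv,fn in obs])
r=least_squares(res,[.56,-.15,.9,1.8,1.57],loss='soft_l1'); print(r.x); print(res(r.x).reshape(-1,2).round(1))
np.save('fit.npy',r.x)
p=r.x
for n,q in [('ret edge',retp(p[4],.112,.004,0)),('lid edge',lidp(p[3],.135,.014,0)),('c',[0,0,0])]: print(n,cw(p,q))
for n,u,v,z in [('mug',232,170,.138),('mugbase',245,190,0),('handle',272,197,.08),('cruc',267,118,.042),('vise',285,235,.05),('cup',183,250,.1)]: print(n,atz(t,u,v,z).round(3))
E
```

```text
[ 0.52804876 -0.15024815  0.92917489  1.64510614  1.4559557 ]
[[ 1.9 -1.5]
 [ 1.3  0.5]
 [ 0.2 -1.6]
 [-0.1 -2.2]
 [ 0.1 -0.5]
 [-0.4  0.2]
 [ 1.  -1.6]
 [-2.4  1.3]
 [-0.1 -0.4]
 [-0.5  0. ]
 [-1.6 -1.6]
 [-0.4  0.2]
 [ 2.  -5. ]
 [-0.4  0.4]
 [-0.5  2.4]
 [-1.7  0.6]
 [-1.6 -0.1]]
ret edge [[ 0.4989381  -0.18921474  0.14922062]]
lid edge [[ 0.58280147 -0.07695794  0.18008806]]
c [[ 0.52804876 -0.15024815  0.        ]]
mug [0.57  0.104 0.138]
mugbase [0.571 0.102 0.   ]
handle [0.539 0.048 0.08 ]
cruc [0.687 0.058 0.042]
vise [0.481 0.03  0.05 ]
cup [0.454 0.188 0.1  ]
```

Fit residuals are mostly 1–2 px. It puts the case at (0.528, −0.150) with yaw 0.929, lid about 1.65 and retainer about 1.46. I'll travel with the gripper shut, then spin so tool −y lies along case +x.

Call:
send_rows(
  steps=[
    {"hand":0,"tx":-10,"ty":10,"tz":-10},
    {"hand":0,"tx":-25,"ty":25,"tz":-10},
    {"hand":0,"tx":-25,"ty":25,"tz":-10},
    {"hand":0,"tx":-25,"ty":25},
    {"hand":0,"tx":-25,"ty":25},
    {"hand":0,"tx":-25,"ty":25},
    {"hand":0,"tx":-25,"ty":25},
    {"hand":0,"tx":-25,"ty":25},
    {"hand":0,"tx":-25,"ty":25},
    {"hand":0,"tx":-25,"ty":25},
    {"hand":0,"tx":-25,"ty":25},
    {"hand":0,"tx":-25,"ty":25},
    {"hand":0,"tx":-25,"ty":25},
    {"hand":0,"tx":-25,"ty":25},
    {"hand":0,"tx":-15,"ty":15},
    {"hand":0},
  ],
)

```text
validation failed for argument at $.st...
```

Call:
send_rows(
  steps=[
    {"hand":0,"tx":-10,"ty":10,"tz":-10,"spin":0},
    {"hand":0,"tx":-25,"ty":25,"tz":-10,"spin":0},
  ],
)

```text
time: 0.27
tcp_pos: [0.2184, 0.55, 0.3228]
orientation: [[0.314, 0.949, -0.002], [0.949, -0.314, -0.001], [-0.001, -0.002, -1.0]]
wrist_force: [1.3, 0.0, 0.9]
width: 0.749
```

Call:
send_rows(
  steps=[
    {"hand":0,"tx":-25,"ty":25,"tz":-10,"spin":0},
    {"hand":0,"tx":-25,"ty":25,"tz":0,"spin":0},
    {"hand":0,"tx":-25,"ty":25,"tz":0,"spin":0},
    {"hand":0,"tx":-25,"ty":25,"tz":0,"spin":0},
    {"hand":0,"tx":-25,"ty":25,"tz":0,"spin":0},
    {"hand":0,"tx":-25,"ty":25,"tz":0,"spin":0},
    {"hand":0,"tx":-25,"ty":25,"tz":0,"spin":0},
    {"hand":0,"tx":-25,"ty":25,"tz":0,"spin":0},
    {"hand":0,"tx":-25,"ty":25,"tz":0,"spin":0},
    {"hand":0,"tx":-25,"ty":25,"tz":0,"spin":0},
    {"hand":0,"tx":-25,"ty":25,"tz":0,"spin":0},
    {"hand":0,"tx":-25,"ty":25,"tz":0,"spin":0},
    {"hand":0,"tx":0,"ty":0,"tz":0,"spin":0},
  ],
)

```text
time: 1.35
tcp_pos: [0.4119, 0.1628, 0.334]
orientation: [[0.325, 0.946, 0.001], [0.946, -0.325, -0.002], [-0.001, 0.001, -1.0]]
wrist_force: [0.5, -1.1, 0.1]
width: -0.001
```

Call:
send_rows(
  steps=[
    {"hand":0,"tx":-29,"ty":15,"tz":0,"spin":0},
    {"hand":0,"tx":-29,"ty":15,"tz":0,"spin":0},
    {"hand":0,"tx":-29,"ty":15,"tz":0,"spin":0},
    {"hand":0,"tx":-29,"ty":15,"tz":0,"spin":0},
    {"hand":0,"tx":-29,"ty":15,"tz":0,"spin":0},
    {"hand":0,"tx":-29,"ty":15,"tz":0,"spin":0},
    {"hand":0,"tx":-29,"ty":15,"tz":0,"spin":0},
    {"hand":0,"tx":-29,"ty":15,"tz":0,"spin":0},
    {"hand":0,"tx":-29,"ty":15,"tz":0,"spin":0},
    {"hand":0,"tx":-29,"ty":15,"tz":0,"spin":0},
    {"hand":0,"tx":-29,"ty":15,"tz":0,"spin":0},
    {"hand":0,"tx":-29,"ty":15,"tz":0,"spin":0},
    {"hand":0,"tx":0,"ty":0,"tz":0,"spin":0},
  ],
)

```text
time: 2.43
tcp_pos: [0.4694, -0.2244, 0.3338]
orientation: [[0.323, 0.946, -0.0], [0.946, -0.323, -0.003], [-0.002, 0.001, -1.0]]
wrist_force: [-0.6, -0.2, -1.1]
width: -0.0
```

Call:
send_rows(
  steps=[
    {"hand":0,"tx":0,"ty":0,"tz":0,"spin":0.12},
    {"hand":0,"tx":0,"ty":0,"tz":0,"spin":0.12},
    {"hand":0,"tx":0,"ty":0,"tz":0,"spin":0.12},
    {"hand":0,"tx":0,"ty":0,"tz":0,"spin":0.12},
    {"hand":0,"tx":0,"ty":0,"tz":0,"spin":0.12},
    {"hand":0,"tx":0,"ty":0,"tz":0,"spin":0.12},
    {"hand":0,"tx":0,"ty":0,"tz":0,"spin":0.12},
    {"hand":0,"tx":0,"ty":0,"tz":0,"spin":0.12},
    {"hand":0,"tx":0,"ty":0,"tz":0,"spin":0.12},
    {"hand":0,"tx":0,"ty":0,"tz":0,"spin":0.12},
    {"hand":0,"tx":0,"ty":0,"tz":0,"spin":0.12},
    {"hand":0,"tx":0,"ty":0,"tz":0,"spin":0.12},
    {"hand":0,"tx":0,"ty":0,"tz":0,"spin":0.12},
    {"hand":0,"tx":0,"ty":0,"tz":0,"spin":0.12},
    {"hand":0,"tx":0,"ty":0,"tz":0,"spin":0.12},
    {"hand":0,"tx":0,"ty":0,"tz":0,"spin":0.088},
    {"hand":0,"tx":0,"ty":0,"tz":0,"spin":0},
  ],
)

```text
time: 3.85
tcp_pos: [0.4698, -0.2186, 0.3336]
orientation: [[0.799, -0.602, -0.001], [-0.602, -0.799, -0.0], [-0.0, 0.001, -1.0]]
wrist_force: [-0.2, 0.6, 0.5]
width: 0.002
```

```bash
cat >> h.py <<'E'
def where():
    s=ctrl.get_state(); p=np.load('fit.npy'); q=s['tcp_pos']-[p[0],p[1],0]; c,sn=np.cos(p[2]),np.sin(p[2])
    R=s['orientation']; ex=np.array([c,sn,0]); ey=np.array([-sn,c,0])
    f=s['wrist_force']
    print('t',s['time'],'tcp case xy mm',(1e3*np.array([q@ex,q@ey])).round(1),'tip z',round(1e3*(s['tcp_pos'][2]-.0726),1),'toolx.caseY',round(R[:,0]@ey,4),'toolx.caseX',round(R[:,0]@ex,4),'tooly.caseX',round(R[:,1]@ex,4),'F case',(f@ex).round(1),(f@ey).round(1),f[2].round(1))
E
python3 - <<'E'
from h import *
where(); cap('top','top1'); print(ctrl.get_state()['joints'].round(2))
E
```

```text
t 3.85 tcp case xy mm [-89.6   5.8] tip z 261.0 toolx.caseY -1.0 toolx.caseX -0.0038 tooly.caseX -1.0 F case 0.4 0.5 0.5
[-0.31  0.44  0.86  1.87 -0.39  1.01  0.08]
```

View pics/top1.png

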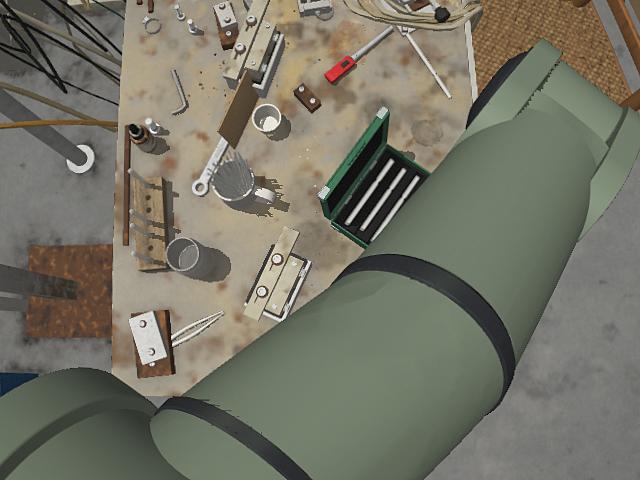

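Call:
send_rows(
  steps=[
    {"hand":0,"tx":3,"ty":0,"tz":25,"spin":0},
    {"hand":0,"tx":3,"ty":0,"tz":30,"spin":0},
    {"hand":0,"tx":0,"ty":0,"tz":30,"spin":0},
    {"hand":0,"tx":0,"ty":0,"tz":25,"spin":0},
    {"hand":0,"tx":0,"ty":0,"tz":19,"spin":0},
    {"hand":0,"tx":0,"ty":0,"tz":10,"spin":0},
    {"hand":0,"tx":0,"ty":0,"tz":0,"spin":0},
    {"hand":0,"tx":0,"ty":0,"tz":0,"spin":0},
  ],
)

```text
time: 4.57
tcp_pos: [0.4747, -0.2227, 0.1954]
orientation: [[0.802, -0.597, -0.0], [-0.597, -0.802, -0.0], [-0.0, 0.0, -1.0]]
wrist_force: [0.5, -0.7, 0.7]
width: -0.001
```

```bash
python3 - <<'E'
from h import *
where(); cap('side','side1'); crop('side1',250,130,450,340,3,'s1c')
E
```

```text
t 4.5667 tcp case xy mm [-90.   -0.6] tip z 122.8 toolx.caseY -1.0 toolx.caseX 0.0018 tooly.caseX -1.0 F case -0.2 -0.8 0.7
```

View pics/s1c.png

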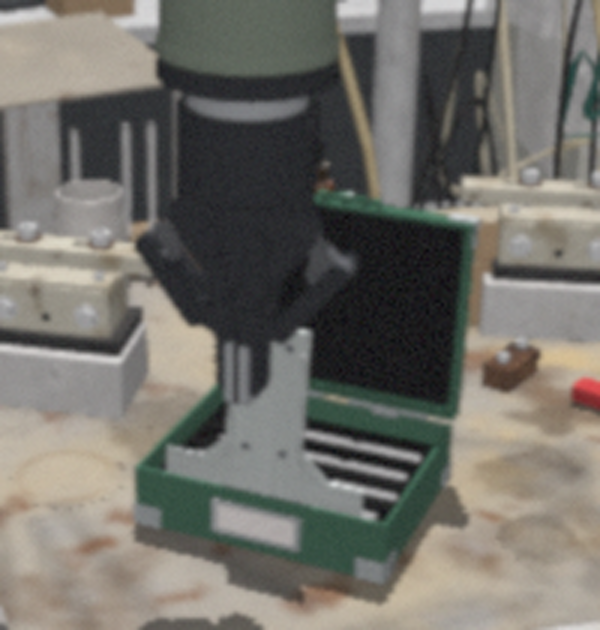

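```bash
python3 - <<'E'
from h import *
c=ld('side1'); p=np.load('fit.npy')
P=ctrl.get_state()['tcp_pos']-[0,0,.0726]
o=np.array([250,130])
print(((proj(c,P)-o)*3).round(0), ((proj(c,cw(p,[retp(p[4],.112,.004,y) for y in(-.024,.024)]))-o)*3).round(0))
print(((proj(c,cw(p,[retp(p[4],.085,.004,0)]))-o)*3).round(0))
E
```

```text
[[245. 398.]] [[310. 335.]
 [234. 320.]]
[[269. 371.]]
```

```bash
python3 - <<'E'
from h import *
prev=None
for th in [1.46,1.35,1.2,1.05,.9,.75,.6,.45,.3,.2,.1,.05,0]:
    C=np.array(retp(th,.085,.004,0))*1e3; print(th,(C[0]-11).round(1),C[2].round(1))
E
```

```text
1.46 -63.1 122.4
1.35 -53.8 121.3
1.2 -41.4 118.2
1.05 -29.7 113.2
0.9 -18.8 106.6
0.75 -9.0 98.4
0.6 -0.6 88.8
0.45 6.3 78.1
0.3 11.5 66.4
0.2 14.0 58.3
0.1 15.7 50.0
0.05 16.2 45.7
0 16.5 41.5
```

Call:
send_rows(
  steps=[
    {"hand":0,"tx":0,"ty":-9,"tz":0,"spin":0},
    {"hand":0,"tx":0,"ty":-9,"tz":0,"spin":0},
    {"hand":0,"tx":0,"ty":-5,"tz":0.4,"spin":0},
    {"hand":0,"tx":0,"ty":-4,"tz":0,"spin":0},
    {"hand":0,"tx":0,"ty":-4.6,"tz":0.5,"spin":0},
    {"hand":0,"tx":0,"ty":-4.7,"tz":0.6,"spin":0},
    {"hand":0,"tx":0,"ty":-6.2,"tz":1.4,"spin":0},
    {"hand":0,"tx":0,"ty":-6.2,"tz":1.7,"spin":0},
    {"hand":0,"tx":0,"ty":-5.9,"tz":2.3,"spin":0},
    {"hand":0,"tx":0,"ty":-5.8,"tz":2.7,"spin":0},
    {"hand":0,"tx":0,"ty":-5.5,"tz":3.1,"spin":0},
    {"hand":0,"tx":0,"ty":-5.4,"tz":3.5,"spin":0},
    {"hand":0,"tx":0,"ty":0,"tz":0,"spin":0},
  ],
)

```text
time: 5.7
tcp_pos: [0.5177, -0.1641, 0.1778]
orientation: [[0.802, -0.597, -0.001], [-0.597, -0.802, 0.0], [-0.001, 0.0, -1.0]]
wrist_force: [0.2, 0.6, -1.4]
width: -0.001
```

```bash
python3 - <<'E'
from h import *
where(); cap('side','side2'); crop('side2',250,130,450,340,3,'s2c')
E
```

```text
t 5.7 tcp case xy mm [-17.3   0. ] tip z 105.2 toolx.caseY -1.0 toolx.caseX 0.0019 tooly.caseX -1.0 F case 0.6 0.2 -1.4
```

View pics/s2c.png

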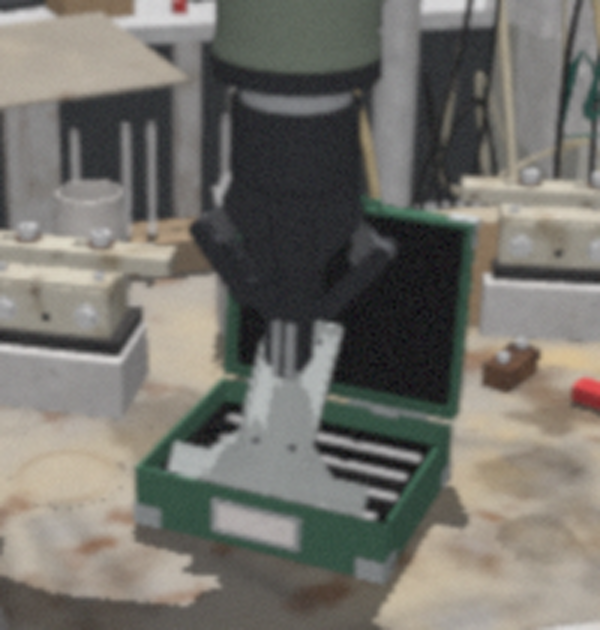

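The flap has tipped back with the fingers at crop (288,370), and the case hasn't moved. I'll continue the arc.

Call:
send_rows(
  steps=[
    {"hand":0,"tx":0,"ty":-4.2,"tz":3.2,"spin":0},
    {"hand":0,"tx":0,"ty":-4.2,"tz":3.6,"spin":0},
    {"hand":0,"tx":0,"ty":-4.2,"tz":4.6,"spin":0},
    {"hand":0,"tx":0,"ty":-4.1,"tz":5,"spin":0},
    {"hand":0,"tx":0,"ty":-3.6,"tz":5.2,"spin":0},
    {"hand":0,"tx":0,"ty":-3.3,"tz":5.5,"spin":0},
    {"hand":0,"tx":0,"ty":-2.8,"tz":5.7,"spin":0},
    {"hand":0,"tx":0,"ty":-2.4,"tz":6,"spin":0},
    {"hand":0,"tx":0,"ty":-1.3,"tz":4,"spin":0},
    {"hand":0,"tx":0,"ty":-1.2,"tz":4,"spin":0},
    {"hand":0,"tx":0,"ty":-0.9,"tz":4,"spin":0},
    {"hand":0,"tx":0,"ty":-0.8,"tz":4,"spin":0},
    {"hand":0,"tx":0,"ty":0,"tz":0,"spin":0},
  ],
)

```text
time: 6.83
tcp_pos: [0.5368, -0.1387, 0.1232]
orientation: [[0.802, -0.598, -0.001], [-0.598, -0.802, 0.0], [-0.001, 0.0, -1.0]]
wrist_force: [0.3, -0.4, 0.6]
width: -0.002
```

```bash
python3 - <<'E'
from h import *
where(); cap('side','side3'); crop('side3',250,130,450,340,3,'s3c')
E
```

```text
t 6.8333 tcp case xy mm [14.5 -0.1] tip z 50.6 toolx.caseY -1.0 toolx.caseX 0.0007 tooly.caseX -1.0 F case -0.1 -0.5 0.6
```

View pics/s3c.png

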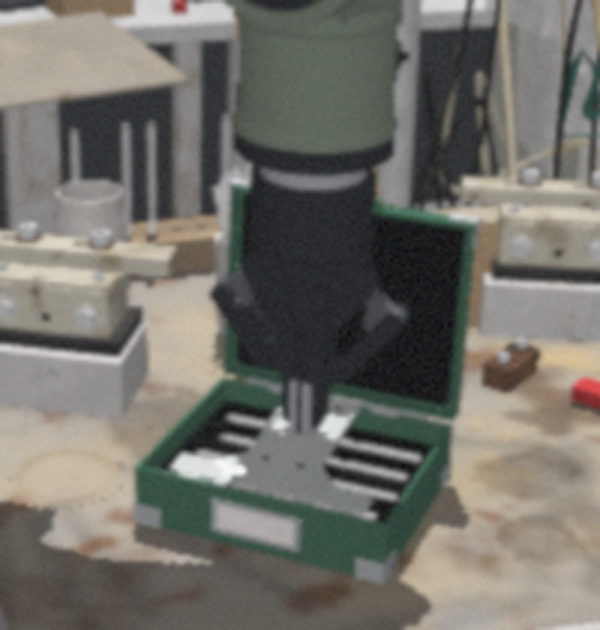

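Call:
send_rows(
  steps=[
    {"hand":0,"tx":0,"ty":-0.4,"tz":2,"spin":0},
    {"hand":0,"tx":0,"ty":-0.3,"tz":2,"spin":0},
    {"hand":0,"tx":0,"ty":0,"tz":2,"spin":0},
    {"hand":0,"tx":0,"ty":0,"tz":1.5,"spin":0},
    {"hand":0,"tx":0,"ty":0,"tz":0,"spin":0},
    {"hand":0,"tx":0,"ty":0,"tz":0,"spin":0},
  ],
)

```text
time: 7.38
tcp_pos: [0.5373, -0.1383, 0.1163]
orientation: [[0.801, -0.598, -0.0], [-0.598, -0.801, 0.0], [-0.0, 0.0, -1.0]]
wrist_force: [0.6, 0.8, -0.1]
width: 0.001
```

Call:
send_rows(
  steps=[
    {"hand":0,"tx":0,"ty":0,"tz":1,"spin":0},
    {"hand":0,"tx":0,"ty":0,"tz":0,"spin":0},
    {"hand":0,"tx":0,"ty":0,"tz":0,"spin":0},
  ],
)

```text
time: 7.63
tcp_pos: [0.5374, -0.1383, 0.1154]
orientation: [[0.801, -0.598, -0.0], [-0.598, -0.801, -0.0], [-0.0, 0.0, -1.0]]
wrist_force: [-0.0, 0.4, 0.5]
width: -0.0
```

Call:
send_rows(
  steps=[
    {"hand":0,"tx":0,"ty":0,"tz":1,"spin":0},
    {"hand":0,"tx":0,"ty":0,"tz":0.7,"spin":0},
    {"hand":0,"tx":0,"ty":0,"tz":0,"spin":0},
    {"hand":0,"tx":0,"ty":0,"tz":0,"spin":0},
  ],
)

```text
time: 7.97
tcp_pos: [0.5375, -0.1383, 0.1139]
orientation: [[0.801, -0.598, 0.0], [-0.598, -0.801, 0.0], [0.0, -0.0, -1.0]]
wrist_force: [-1.3, 0.2, 5.5]
width: 0.001
```

Call:
send_rows(
  steps=[
    {"hand":0,"tx":0,"ty":0,"tz":0.7,"spin":0},
    {"hand":0,"tx":0,"ty":0,"tz":0,"spin":0},
    {"hand":0,"tx":0,"ty":0,"tz":0,"spin":0},
  ],
)

```text
time: 8.22
tcp_pos: [0.5375, -0.1384, 0.1136]
orientation: [[0.801, -0.598, 0.001], [-0.598, -0.801, 0.0], [0.0, -0.001, -1.0]]
wrist_force: [-4.1, 1.8, 16.2]
width: -0.002
```

The force rose to 16 N at tip z 41 mm, so the retainer is on its stop. Next I lift and look.

Call:
send_rows(
  steps=[
    {"hand":0,"tx":0,"ty":0,"tz":-5,"spin":0},
    {"hand":0,"tx":0,"ty":0,"tz":-20,"spin":0},
    {"hand":0,"tx":0,"ty":0,"tz":-30,"spin":0},
    {"hand":0,"tx":0,"ty":0,"tz":-35,"spin":0},
    {"hand":0,"tx":0,"ty":0,"tz":-35,"spin":0},
    {"hand":0,"tx":0,"ty":0,"tz":-35,"spin":0},
    {"hand":0,"tx":0,"ty":0,"tz":-20,"spin":0},
    {"hand":0,"tx":0,"ty":0,"tz":0,"spin":0},
  ],
)

```text
time: 8.88
tcp_pos: [0.5384, -0.1389, 0.297]
orientation: [[0.801, -0.598, 0.005], [-0.598, -0.801, -0.0], [0.005, -0.003, -1.0]]
wrist_force: [-0.1, 0.5, -0.1]
width: -0.001
```

```bash
python3 - <<'E'
from h import *
where(); cap('side','side4'); crop('side4',250,130,450,340,3,'s4c')
c=ld('side4'); p=np.load('fit.npy'); o=np.array([250,130])
for th in (0,.1): print(((proj(c,cw(p,[retp(th,.112,.004,y) for y in(-.024,.024)]))-o)*3).round(0))
E
```

```text
t 8.8833 tcp case xy mm [15.3 -1.5] tip z 224.4 toolx.caseY -1.0 toolx.caseX 0.0004 tooly.caseX -1.0 F case 0.3 0.4 -0.1
[[361. 422.]
 [293. 407.]]
[[361. 407.]
 [293. 393.]]
```

View pics/s4c.png

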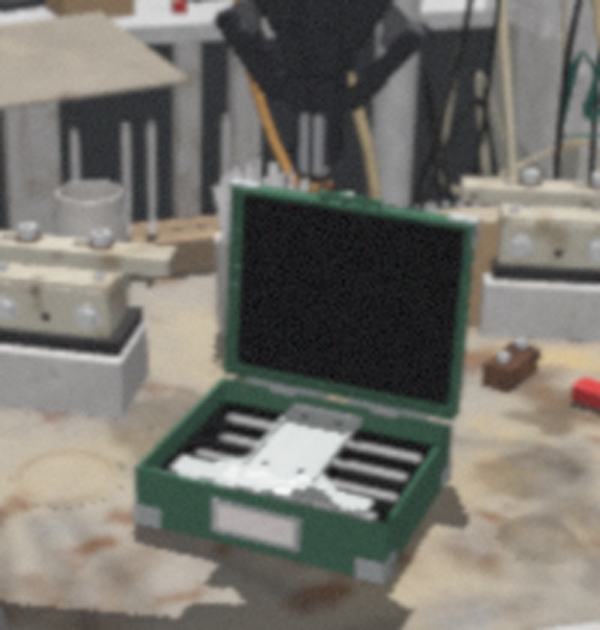

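The retainer's free edge, at crop (290,405)–(361,420), matches the prediction for angle 0, and the lid is untouched. Now I'll move over and behind the lid.

Call:
send_rows(
  steps=[
    {"hand":0,"tx":0,"ty":-15,"tz":0,"spin":0},
    {"hand":0,"tx":0,"ty":-25,"tz":0,"spin":0},
    {"hand":0,"tx":0,"ty":-30,"tz":0,"spin":0},
    {"hand":0,"tx":0,"ty":-25,"tz":0,"spin":0},
    {"hand":0,"tx":0,"ty":-15,"tz":0,"spin":0},
    {"hand":0,"tx":0,"ty":0,"tz":0,"spin":0},
    {"hand":0,"tx":0,"ty":0,"tz":0,"spin":0},
  ],
)

```text
time: 9.52
tcp_pos: [0.603, -0.0498, 0.292]
orientation: [[0.802, -0.597, -0.002], [-0.597, -0.802, -0.001], [-0.001, 0.001, -1.0]]
wrist_force: [-0.6, -0.6, 0.3]
width: 0.001
```

```bash
python3 - <<'E'
from h import *
where(); cap('side','side5');cap('top','top5'); crop('side5',250,130,450,340,3,'s5c')
im=np.hstack([cv2.imread('pics/s5c.png')[:480],]); 
a=cv2.imread('pics/side5.png')[100:340,220:460];b=cv2.imread('pics/top5.png')[60:300,200:460]
cv2.imwrite('pics/m5.png',cv2.resize(np.hstack([a,b]),None,fx=1.6,fy=1.6))
p=np.load('fit.npy')
for th in [1.645,1.57,1.45,1.3,1.15,1,.85,.7,.55,.4,.3,.2,.1,.05,0]:
    C=np.array(lidp(th,.110,.014,0))*1e3; print(th,(C[0]+11).round(1),C[2].round(1))
print(lidp(1.645,.135,.014,0))
E
```

```text
t 9.5167 tcp case xy mm [1.253e+02 1.000e-01] tip z 219.4 toolx.caseY -1.0 toolx.caseX 0.0015 tooly.caseX -1.0 F case -0.8 0.2 0.3
1.645 100.6 155.2
1.57 92.4 156.5
1.45 79.1 157.4
1.3 62.6 156.2
1.15 46.3 152.6
1 30.8 146.6
0.85 16.4 138.4
0.7 3.4 128.1
0.55 -8.0 115.9
0.4 -17.4 102.2
0.3 -22.4 92.4
0.2 -26.5 82.1
0.1 -29.6 71.4
0.05 -30.7 66.0
0 -31.5 60.5
[np.float64(0.09146977976863829), 0, np.float64(0.18009060467653773)]
```

View pics/m5.png

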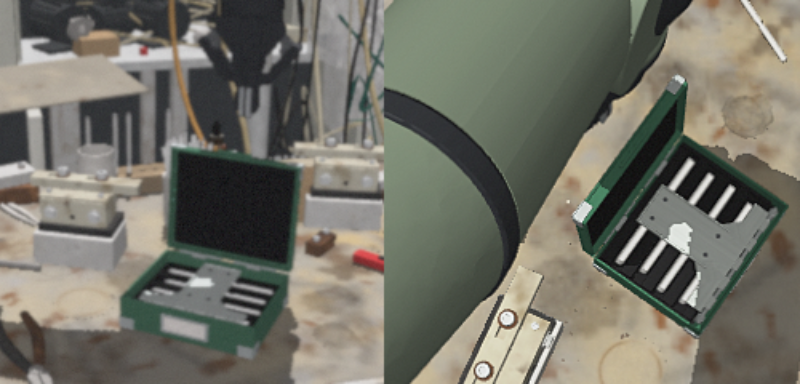

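Call:
send_rows(
  steps=[
    {"hand":0,"tx":0,"ty":0,"tz":15,"spin":0},
    {"hand":0,"tx":0,"ty":0,"tz":20,"spin":0},
    {"hand":0,"tx":0,"ty":0,"tz":18,"spin":0},
    {"hand":0,"tx":0,"ty":0,"tz":11,"spin":0},
    {"hand":0,"tx":0,"ty":0,"tz":0,"spin":0},
    {"hand":0,"tx":0,"ty":6,"tz":0,"spin":0},
    {"hand":0,"tx":0,"ty":6,"tz":0,"spin":0},
    {"hand":0,"tx":0,"ty":0,"tz":0,"spin":0},
  ],
)

```text
time: 10.28
tcp_pos: [0.5954, -0.0616, 0.2302]
orientation: [[0.8, -0.6, 0.001], [-0.6, -0.8, -0.0], [0.001, -0.0, -1.0]]
wrist_force: [-0.2, -0.0, -0.2]
width: -0.004
```

```bash
python3 - <<'E'
from h import *
where(); cap('side','side6');cap('top','top6')
a=cv2.imread('pics/side6.png')[100:340,220:460];b=cv2.imread('pics/top6.png')[60:300,200:460]
cv2.imwrite('pics/m6.png',cv2.resize(np.hstack([a,b]),None,fx=1.6,fy=1.6))
E
```

```text
t 10.2833 tcp case xy mm [111.4  -0.9] tip z 157.6 toolx.caseY -1.0 toolx.caseX -0.0013 tooly.caseX -1.0 F case -0.1 0.1 -0.2
```

View pics/m6.png

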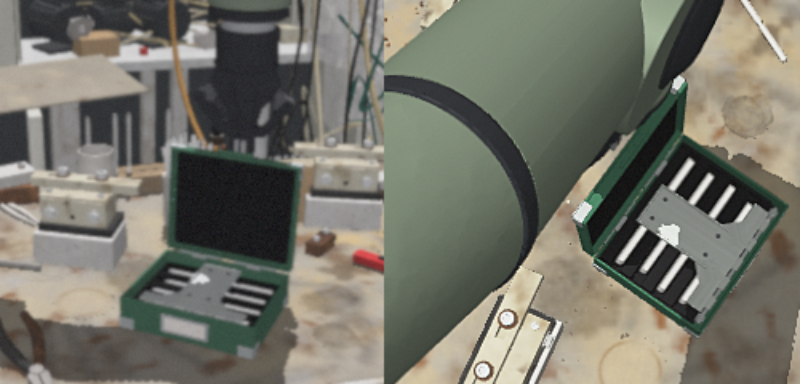

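Call:
send_rows(
  steps=[
    {"hand":0,"tx":0,"ty":5,"tz":0,"spin":0},
    {"hand":0,"tx":0,"ty":5,"tz":0,"spin":0},
    {"hand":0,"tx":0,"ty":5,"tz":0,"spin":0},
    {"hand":0,"tx":0,"ty":5,"tz":0,"spin":0},
    {"hand":0,"tx":0,"ty":5,"tz":0,"spin":0},
    {"hand":0,"tx":0,"ty":5,"tz":0,"spin":0},
    {"hand":0,"tx":0,"ty":5.5,"tz":0.3,"spin":0},
    {"hand":0,"tx":0,"ty":5.5,"tz":0.5,"spin":0},
    {"hand":0,"tx":0,"ty":5.5,"tz":0.7,"spin":0},
    {"hand":0,"tx":0,"ty":5.5,"tz":1,"spin":0},
    {"hand":0,"tx":0,"ty":5.5,"tz":1.2,"spin":0},
    {"hand":0,"tx":0,"ty":5.5,"tz":1.4,"spin":0},
    {"hand":0,"tx":0,"ty":0,"tz":0,"spin":0},
  ],
)

```text
time: 11.47
tcp_pos: [0.5574, -0.1114, 0.2236]
orientation: [[0.801, -0.599, -0.001], [-0.599, -0.801, -0.0], [-0.0, 0.001, -1.0]]
wrist_force: [-0.6, -0.1, -0.0]
width: 0.001
```

```bash
python3 - <<'E'
from h import *
where(); cap('side','side7');cap('top','top7')
a=cv2.imread('pics/side7.png')[100:340,220:460];b=cv2.imread('pics/top7.png')[60:300,200:460]
cv2.imwrite('pics/m7.png',cv2.resize(np.hstack([a,b]),None,fx=1.6,fy=1.6))
E
```

```text
t 11.4667 tcp case xy mm [48.6 -0.3] tip z 151.0 toolx.caseY -1.0 toolx.caseX -0.0008 tooly.caseX -1.0 F case -0.4 0.4 -0.0
```

View pics/m7.png

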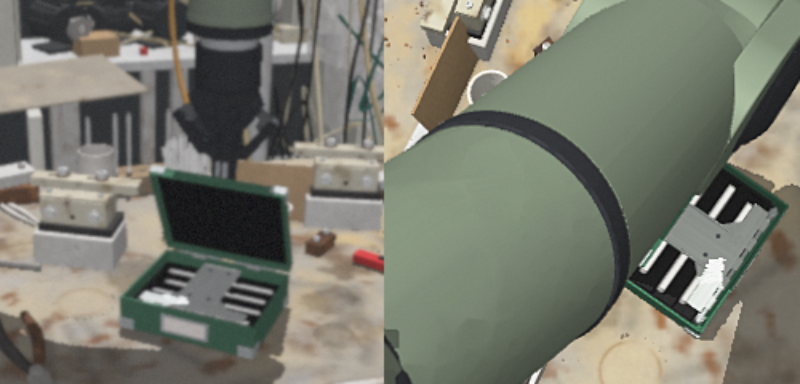

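The lid follows the fingers, its edge now at about (215,180) in the montage, and the case hasn't moved. Continuing the arc.

Call:
send_rows(
  steps=[
    {"hand":0,"tx":0,"ty":5.8,"tz":0.9,"spin":0},
    {"hand":0,"tx":0,"ty":6,"tz":1.9,"spin":0},
    {"hand":0,"tx":0,"ty":6,"tz":2.1,"spin":0},
    {"hand":0,"tx":0,"ty":7.2,"tz":3.8,"spin":0},
    {"hand":0,"tx":0,"ty":7.2,"tz":4.4,"spin":0},
    {"hand":0,"tx":0,"ty":6.6,"tz":4.8,"spin":0},
    {"hand":0,"tx":0,"ty":6.4,"tz":5.5,"spin":0},
    {"hand":0,"tx":0,"ty":5.8,"tz":5.8,"spin":0},
    {"hand":0,"tx":0,"ty":5.6,"tz":6.4,"spin":0},
    {"hand":0,"tx":0,"ty":5,"tz":6.6,"spin":0},
    {"hand":0,"tx":0,"ty":4.4,"tz":7,"spin":0},
    {"hand":0,"tx":0,"ty":0,"tz":0,"spin":0},
  ],
)

```text
time: 12.57
tcp_pos: [0.5178, -0.164, 0.1734]
orientation: [[0.801, -0.599, -0.002], [-0.599, -0.801, -0.0], [-0.001, 0.001, -1.0]]
wrist_force: [-1.6, -0.5, -0.1]
width: -0.001
```

```bash
python3 - <<'E'
from h import *
where(); cap('side','side8');crop('side8',250,130,450,340,3,'s8c')
E
```

```text
t 12.5667 tcp case xy mm [-17.1  -0. ] tip z 100.8 toolx.caseY -1.0 toolx.caseX -0.0005 tooly.caseX -1.0 F case -1.4 0.9 -0.1
```

View pics/s8c.png

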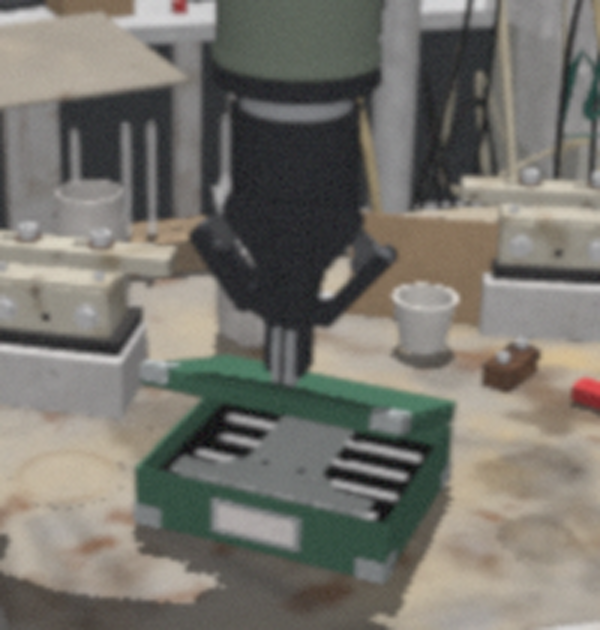

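Lid at about 0.4 rad with the fingertips on its outer face near its edge. I'll go slowly now.

Call:
send_rows(
  steps=[
    {"hand":0,"tx":0,"ty":2.5,"tz":4,"spin":0},
    {"hand":0,"tx":0,"ty":2.5,"tz":5,"spin":0},
    {"hand":0,"tx":0,"ty":2,"tz":5,"spin":0},
    {"hand":0,"tx":0,"ty":2,"tz":5,"spin":0},
    {"hand":0,"tx":0,"ty":1.5,"tz":5,"spin":0},
    {"hand":0,"tx":0,"ty":1.5,"tz":5,"spin":0},
    {"hand":0,"tx":0,"ty":1,"tz":4,"spin":0},
    {"hand":0,"tx":0,"ty":0.5,"tz":3,"spin":0},
    {"hand":0,"tx":0,"ty":0,"tz":0,"spin":0},
  ],
)

```text
time: 13.37
tcp_pos: [0.5104, -0.1741, 0.1381]
orientation: [[0.801, -0.598, -0.001], [-0.598, -0.801, 0.0], [-0.001, 0.0, -1.0]]
wrist_force: [0.1, 0.8, -0.2]
width: 0.002
```

Call:
send_rows(
  steps=[
    {"hand":0,"tx":0,"ty":0,"tz":1.5,"spin":0},
    {"hand":0,"tx":0,"ty":0,"tz":1,"spin":0},
    {"hand":0,"tx":0,"ty":0,"tz":0,"spin":0},
    {"hand":0,"tx":0,"ty":0,"tz":0,"spin":0},
  ],
)

```text
time: 13.7
tcp_pos: [0.5108, -0.1739, 0.1362]
orientation: [[0.802, -0.598, 0.0], [-0.598, -0.802, 0.0], [0.0, -0.0, -1.0]]
wrist_force: [0.4, 0.5, -0.2]
width: -0.003
```

Call:
send_rows(
  steps=[
    {"hand":0,"tx":0,"ty":0,"tz":1,"spin":0},
    {"hand":0,"tx":0,"ty":0,"tz":1,"spin":0},
    {"hand":0,"tx":0,"ty":0,"tz":0.5,"spin":0},
    {"hand":0,"tx":0,"ty":0,"tz":0,"spin":0},
    {"hand":0,"tx":0,"ty":0,"tz":0,"spin":0},
  ],
)

```text
time: 14.12
tcp_pos: [0.5107, -0.1739, 0.1337]
orientation: [[0.801, -0.598, -0.0], [-0.598, -0.801, 0.0], [-0.0, -0.0, -1.0]]
wrist_force: [-0.5, -0.3, -0.3]
width: -0.003
```

Call:
send_rows(
  steps=[
    {"hand":0,"tx":0,"ty":0,"tz":0.7,"spin":0},
    {"hand":0,"tx":0,"ty":0,"tz":0.5,"spin":0},
    {"hand":0,"tx":0,"ty":0,"tz":0,"spin":0},
    {"hand":0,"tx":0,"ty":0,"tz":0,"spin":0},
  ],
)

```text
time: 14.45
tcp_pos: [0.5108, -0.174, 0.133]
orientation: [[0.801, -0.598, 0.0], [-0.598, -0.801, 0.0], [0.0, -0.001, -1.0]]
wrist_force: [-3.5, 1.8, 16.0]
width: 0.001
```

The lid is on its stop with 16 N at tip z 60.4 mm. I'll hold briefly, lift clear and check.

Call:
send_rows(
  steps=[
    {"hand":0,"tx":0,"ty":0,"tz":0.4,"spin":0},
    {"hand":0,"tx":0,"ty":0,"tz":0,"spin":0},
    {"hand":0,"tx":0,"ty":0,"tz":0,"spin":0},
    {"hand":0,"tx":0,"ty":0,"tz":-3,"spin":0},
    {"hand":0,"tx":0,"ty":0,"tz":-15,"spin":0},
    {"hand":0,"tx":0,"ty":0,"tz":-30,"spin":0},
    {"hand":0,"tx":0,"ty":0,"tz":-35,"spin":0},
    {"hand":0,"tx":0,"ty":0,"tz":-35,"spin":0},
    {"hand":0,"tx":0,"ty":0,"tz":-35,"spin":0},
    {"hand":0,"tx":0,"ty":0,"tz":-20,"spin":0},
    {"hand":0,"tx":0,"ty":0,"tz":0,"spin":0},
    {"hand":0,"tx":0,"ty":0,"tz":0,"spin":0},
  ],
)

```text
time: 15.45
tcp_pos: [0.511, -0.1738, 0.3058]
orientation: [[0.802, -0.598, 0.002], [-0.598, -0.802, 0.0], [0.001, -0.001, -1.0]]
wrist_force: [1.0, 0.9, -0.3]
width: 0.001
```

```bash
python3 - <<'E'
from h import *
where(); c=cap('side','side9');crop('side9',250,130,450,340,3,'s9c')
p=np.load('fit.npy'); o=np.array([250,130])
h=.0825
for th in (0,.04): print(((proj(c,cw(p,[lidp(th,.135,.014,y) for y in(-h,h)]))-o)*3).round(0))
E
```

```text
t 15.45 tcp case xy mm [-29.   -0.4] tip z 233.2 toolx.caseY -1.0 toolx.caseX 0.0011 tooly.caseX -1.0 F case 1.3 -0.2 -0.3
[[389. 505.]
 [132. 447.]]
[[390. 496.]
 [133. 439.]]
```

View pics/s9c.png

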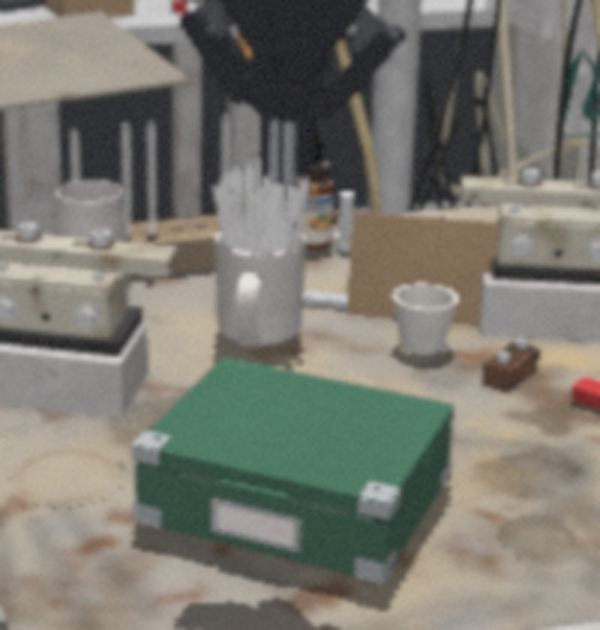

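The lid is shut with its seam closed: front corners at about crop (136,445) and (390,503), matching the prediction for angle 0. The white card sits at the same pixels as before. Mug and crucible stand where they were, and the gripper is well clear.

```bash
python3 - <<'E'
from h import *
a=cv2.imread('pics/side4.png').astype(int);b=cv2.imread('pics/side9.png').astype(int)
A=a[285:325,290:390].mean(2);B=b[285:325,290:390].mean(2)
print(cv2.phaseCorrelate(A,B))
print(ctrl.close_job())
E
```

```text
((0.020453938850565123, 0.28593807090890166), 0.5019058061460909)
the job is handed in; nothing more can be done
None
```

The case is closed and the job is handed in: I folded the retainer down onto its stop, then swung the lid over from behind and pressed it shut. All of it was done with the closed fingertips, slowly, and took about 15.5 s of the 54 s allowed.

- **Retainer:** it met its stop at 16 N with the fingertips 41 mm above the bench. In the side view its free edge matched the position predicted for angle 0, with the lid still open.
- **Lid:** it met its stop at 16 N with the fingertips 60.4 mm above the bench. The final side picture shows the seam closed, with the front corners within about 5 crop pixels of the angle-0 prediction.
- **Case:** the front face shifted by only about 0.3 pixel between the pictures before and after closing the lid, well under 1 mm.
- **Surroundings:** the mug and crucible looked unmoved in the final side picture. The fingers were never near the glass tubes, and the gripper ended about 170 mm above the lid.
- **Not checked:** I took no final top view, so the cup and pliers were not re-measured, though the arm never went near them. The tubes can't be seen under the closed lid.

No check failed or disagreed. One earlier move call was refused for incomplete rows and moved nothing.

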